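# Mount a forked sleeve on the checking mandrel and lock it with the clocking key

## Robot

A 6-joint arm with a two-finger parallel gripper is mounted at the origin on the work surface. World frame = base frame: x ahead of the robot, y to its left, z up, the work surface at z = 0. Lengths are in m, angles in rad, forces in N, time in s.
With the tool pointing down it reaches from about 0.425 to 0.95 m from the base axis. Payload 14.7 kg.
Tool frame: the origin (TCP) lies where the fingers leave the gripper's body, on its centre line; the fingertips stand 73 mm ahead of it and the grasp point (between the pads) lies 54 mm ahead of it (manip.tips_ahead is the z of the fingertips in the tool frame, in m); z points along the fingers, y is the line along which they close (so a half turn about z gives the same grasp; the last joint's range is limited). The gripper opens to 85 mm and grips with 20 to 120 N. Pads are 22 mm wide; open, the fingers measure 114 mm over their backs; the gripper's body (76 mm by 85 mm) begins 54 mm behind the grasp point. The pads swing forward as they close: fully open they stand 13 mm farther back than shut.
Start: joints at [-1.269, 0.48, 1.596, -0, 1.065, -0.047], TCP at [0.222, -0.611, 0.304] pointing down, gripper open.
Joint ranges: [-2.75, 2.75], [-0.82, 2.05], [0.23, 2.67], [-1.56, 4.7], [0.09, 2.69], [-2.92, 2.92]. Speed limits (rad/s): [1.89, 1.89, 2.39, 3.01, 3.01, 3.01].

## Interface

Orientations are given as a unit quaternion [w, x, y, z].
In Python, from workcell import manip gives the robot as it stands. The module is installed in compiled form; this text tells all that it offers.
- The arm moves only by the tool play_rows, never from a script. Its argument "series" is one flat list of numbers, 4 for each row, row after row: the shift along the tool's x, y, z in mm, then the turn about the tool's z in rad. A call has 1 to 10 rows; each row shifts and turns the commanded pose from where the row before left it, along the tool's axes as they then stand; what a row does not reach is not made up. A row lasts 1/10 s, in which the tool goes at most 50 mm and 8.59 degrees, less where a joint would pass 70% of its speed; a pose out of reach is approached as far as the arm can. A call with a gripper value outside its range is refused whole. "gripper" is the finger opening in mm, from 0 to 85.4, set as the call begins (left out, the last holds). The fingers move at their own pace and stop on an object; "squeeze" is the grip in N (left out, the last holds). Time passes only in rows, so rows that do not move let the fingers close. It gives the time, the measured TCP pose, the force, the opening and the grip force at its end, in the units of the state.
- manip.observe(): the state, without advancing time (a new reading comes with each control period).
- manip.capture(name): name is "scene" or "top" or "wrist"; returns the picture (420x560x3 uint8, red, green, blue); there is no depth.
- manip.camera_info(name): a dict with "camera_matrix" (3x3 intrinsics, pixels), "R" (3x3) and "t" (3): a world point X has camera coordinates R X + t. Camera axes: x right, y down, z forward; pixel columns grow to the right and rows downward; lengths in m; the calibration is good to about 2 mm. A picture is of the moment at which its call begins: read the wrist's pose just before it. camera_info takes no time and is no camera call; for the wrist camera it gives the pose at the moment of the call.
- manip.close_job(): hands the job in; it is judged then, once.
The state is a dict: "time": time; "joint_positions": joint angles; "joint_vel": joint speeds; "joint_torque": joint torques, N m; "tool_pos": TCP position; "eef_rot": TCP orientation; "wrist_force": force on the tool from outside, world axes, zero at the start; "moment": the same for the moment, N m; "width": finger opening in m; "finger_force": force on a finger pad.
Only numpy, scipy, OpenCV 4.12 (cv2) and the standard library are available. Lean on these libraries where they do the work, as an engineer would, in place of code of your own. Each camera call takes 0.05 s, during which the arm holds its last target. There are 200 camera calls.

## Task

Slide the forked aluminium sleeve, tab end down, over the upright mandrel of the checking fixture until it sits flat on the base with its fork straddling the square socket; lower it under control, never letting it drop. Then plug the red-headed square key down through the fork into the socket, fully home, so that the sleeve is locked against turning. Leave the tray of pins, the tape roll, the brass spacer and the deburring tool where they are.

Things in the scene. Friction and masses are not known exactly. Their poses are not given: they have to be found in the camera images.
- fixture: Checking fixture, fixed to the bench: blue-painted base block 150 (x) x 100 (y) x 28 mm high with a bright steel upright mandrel (shaft) and, beside it, a square socket with a bright rim. Origin: centre of the block's underside on the bench; z up; x runs along the block from the mandrel (at x = -45 mm) to the socket (at x = +17 mm). Its place and yaw vary.
- mandrel_foot (a point): On the mandrel's axis at the base block's top face (28 mm above the bench), where the sleeve's underside must come to rest. Mandrel diameter 20 mm; axes as the fixture's.
- mandrel_top (a point): Top of the mandrel, 64 mm above the base block's top face. Its last 8 mm taper from 20 to 11 mm diameter as a lead-in.
- socket_mouth (a point): Centre of the square socket's mouth, in the base block's top face, 62 mm from the mandrel axis along the fixture's +x. Hole 24 x 24 mm, sides along the fixture's x and y, 18 mm deep to a flat floor.
- sleeve: Loose aluminium workpiece, 0.18 kg, upright on the bench: round sleeve 38 mm across, through bore 22.5 mm, 45 mm high, with a forked tab 8 mm thick at its foot (undersides flush). The tab points along +x, 50 mm wide, to 83 mm from the axis; from 45 mm outward it is two prongs 10 mm wide with a 30 mm slot between. Origin: bore axis at the underside; z up. Grip the round part along y, above the tab.
- fork_slot (a point): On the sleeve: middle of the fork's slot, at the underside, 62 mm from the bore axis along the sleeve's +x.
- key: Loose key, 0.14 kg, upright on the bench: square steel shank 22 x 22 mm, 28 mm long, foot tapered to 16 mm over the lowest 6 mm; red head 36 x 36 mm, 32 mm high (overall 60 mm). Origin: centre of the foot's underside; z up; x, y along its sides (any quarter turn fits). Home, its foot is 18 mm below the socket's mouth, the head's underside 10 mm above the base, 2 mm over the fork.
- pin_tray: Bystander: clear open tray 140 x 100 x 22 mm with steel pins. Origin: centre of its underside.
- tape_roll: Bystander: green ring-shaped tape roll, 64 mm across, 24 mm high. Origin: centre of its underside.
- plain_spacer: Bystander: plain brass spacer ring, 54 mm across, 26 mm bore, 14 mm high, without a fork; it is not the workpiece. Origin: centre of its underside.
- deburring_tool: Bystander: blue-handled hand tool about 160 mm long, lying on the bench along its x. Origin: middle of its underside.
Mind the look-alikes: they are no part of the job. Of the things that look like the sleeve, the smallest one is meant.

How it is judged:
By the outcome, as a careful person would: the job done as asked, in the order asked, and still so for the second after the job is handed in, with the robot touching nothing.
It also fails if it takes over 67 s, if anything falls off the work surface, if the arm or the gripper's body presses on something with over 40 N, if the wrist force passes 120 N, or if a joint passes its speed limit or range.

## Working session

There is one attempt and no reset: what is moved stays moved. The work goes in short steps, Python scripts to look and compute and a tool call to move; the robot and the scene stay as the last step left them, time stands still between calls to the robot, and variables do not carry over. Pictures are saved under pics/ and viewed, at most 10 in all, crops included, and the job is handed in when it is done.

Besides the shell and the picture viewer there is one more tool, called after "Emit:" as name(argument=value, ...), one argument or row to a line, values as JSON. play_rows: Moves the arm, as the interface text tells. Its arguments: {"type":"object","properties":{"series":{"type":"array","items":{"type":"number"}},"gripper":{"type":"number"},"squeeze":{"type":"number"}},"required":["series"]}

```bash
mkdir -p pics
python3 - <<'E'
from workcell import manip
import cv2,numpy as np
for n in("top","scene"):
    im=manip.capture(n); cv2.imwrite(f"pics/{n}0.png",im[:,:,::-1]); 
    c=manip.camera_info(n); print(n,np.round(c["camera_matrix"],1).tolist(),np.round(c["R"],3).tolist(),np.round(c["t"],3))
o=manip.observe(); print(o["time"],o["tool_pos"],o["eef_rot"],manip.tips_ahead)
E
```

```text
top [[498.1, 0.0, 285.2], [0.0, 498.1, 205.7], [0.0, 0.0, 1.0]] [[0.01, -1.0, 0.009], [-0.996, -0.011, -0.083], [0.083, -0.008, -0.996]] [-0.006  0.62   1.358]
scene [[486.2, 0.0, 277.5], [0.0, 486.2, 204.3], [0.0, 0.0, 1.0]] [[-0.509, 0.861, 0.009], [0.55, 0.333, -0.765], [-0.662, -0.385, -0.643]] [ 0.316 -0.249  1.788]
0.1 [ 0.2220844  -0.61059033  0.30332812] [-5.36632268e-04  9.84826286e-01  1.73542189e-01 -7.90588955e-05] 0.0726
```

View pics/top0.png

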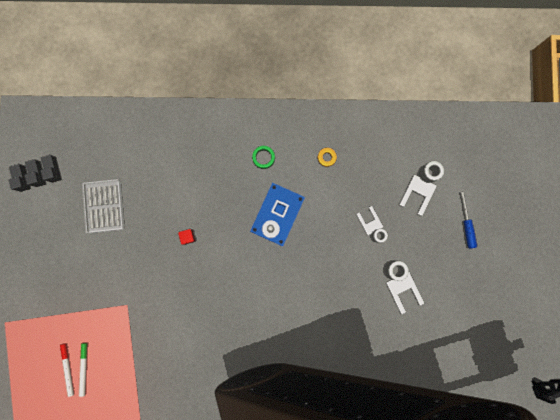

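View pics/scene0.png

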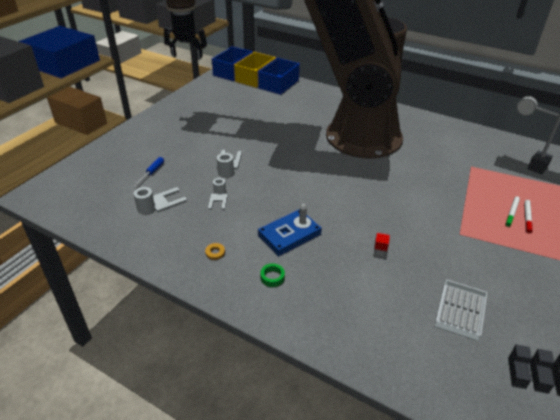

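The top view shows three forked sleeves; the smallest is at about (380,236) with its prongs towards (368,212). The fixture is at (277,214) with its mandrel at (270,230), and the red key is at (187,237). Next I'll enlarge that area.

```bash
cat > h.py <<'E'
import numpy as np,cv2
from workcell import manip
def ray(n,px,z,c=None):
    c=c or manip.camera_info(n); K,R,t=map(np.array,(c["camera_matrix"],c["R"],c["t"]))
    d=R.T@np.linalg.inv(K)@[px[0],px[1],1]; o=-R.T@t
    return (o+d*(z-o[2])/d[2])[:2]
def proj(n,X,c=None):
    c=c or manip.camera_info(n); K,R,t=map(np.array,(c["camera_matrix"],c["R"],c["t"]))
    p=K@(R@np.array(X)+t); return p[:2]/p[2]
E
python3 - <<'E'
import cv2,numpy as np
im=cv2.imread("pics/top0.png")
a=im[180:250,170:310];b=im[200:250,350:400]
A=cv2.resize(a,None,fx=4,fy=4,interpolation=cv2.INTER_CUBIC); B=cv2.resize(b,None,fx=5.6,fy=5.6,interpolation=cv2.INTER_CUBIC)
out=np.zeros((280,840,3),np.uint8); out[:,:560]=A; out[:,560:840]=B
cv2.imwrite("pics/crop.png",out)
E
```

```text
(no output)
```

View pics/crop.png

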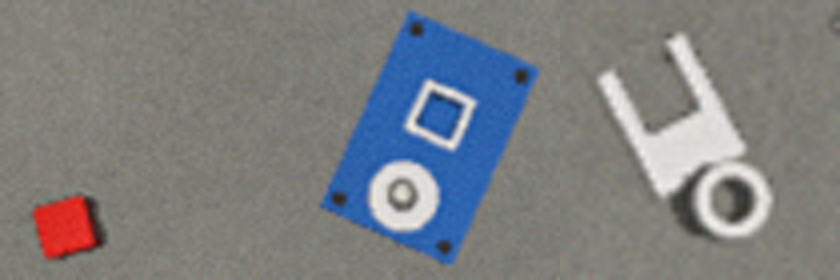

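The crop shows:
- **Fixture corners:** top-image pixels (272.5,183), (304.5,197.5), (283,246.2) and (250,231.7).
- **Socket:** (280,208.7).
- **Mandrel top:** (270.5,228.3).
- **Sleeve:** ring centre (380.7,235.7), prong tips around (365,210).
- **Key head:** (186.5,236.7).

Run:
```python
from h import *
P=lambda p,z:ray("top",p,z)
c=[P(p,.028) for p in((272.5,183),(304.5,197.5),(283,246.2),(250,231.7))]
print("fix",np.round(c,3).tolist(),"edges",[round(np.linalg.norm(c[i]-c[i-1]),3) for i in range(4)],"centre",np.mean(c,0))
d=(c[0]+c[1]-c[2]-c[3]); e=(c[0]-c[1]+c[3]-c[2]); print("yaw",np.degrees(np.arctan2(d[1],d[0])),np.degrees(np.arctan2(e[1],e[0]))-90)
s=P((280,208.7),.028); m=P((270.5,228.3),.092); print("sock",s,"mand",m,np.linalg.norm(s-m),np.degrees(np.arctan2(*(s-m)[::-1])))
b=P((380.7,235.7),.045); f=P((365,210.2),.008); print("sleeve",b,f,np.linalg.norm(f-b),np.degrees(np.arctan2(*(f-b)[::-1])))
f1,f2=[P((350+(x-560)/5.6,200+y/5.6),.008) for x,y in((608,75),(680,40))]; print(np.linalg.norm(f1-f2))
k=[P((170+x/4,180+y/4),.06) for x,y in((33,210),(83,197),(98,245),(50,258))]; k=np.array(k); print("key",k.mean(0),[np.degrees(np.arctan2(*(k[i]-k[i-1])[::-1])) for i in range(4)],[np.linalg.norm(k[i]-k[i-1]) for i in range(4)])
c=manip.camera_info("wrist"); R=np.array(c["R"]);t=np.array(c["t"]); print("wristcam pos",-R.T@t,"axis",R[2],c["camera_matrix"][0][0])
q=manip.observe()["eef_rot"]; from scipy.spatial.transform import Rotation as Ro; print(np.round(Ro.from_quat([*q[1:],q[0]]).as_matrix(),3).tolist())
```

```text
fix [[0.683, 0.037], [0.643, -0.053], [0.508, 0.006], [0.547, 0.097]] edges [np.float64(0.149), np.float64(0.098), np.float64(0.148), np.float64(0.099)] centre [0.59517405 0.02182642]
yaw -23.624964257323683 -23.47626910968451
sock [0.61132866 0.01516745] mand [0.5543102  0.03950379] 0.06199486206823096 -23.113518652694424
sleeve [ 0.53900596 -0.26066635] [ 0.61121129 -0.22422609] 0.08087955884297056 26.778960925584283
0.04055979401481598
key [0.53013323 0.26582775] [np.float64(20.964005336883943), np.float64(-74.75895944147047), np.float64(-161.27210933470178), np.float64(105.78131405392881)] [np.float64(0.03436249402863421), np.float64(0.034584121430127915), np.float64(0.033940776172691735), np.float64(0.03322327924717734)]
wristcam pos [ 0.29727823 -0.58247298  0.37436995] axis [-0.29347824 -0.10563084 -0.95011191] 305.28160791024794
[[0.94, 0.342, -0.0], [0.342, -0.94, 0.001], [0.0, -0.001, -1.0]]
```

The sizes agree with the specification: 149x99 block, 62.0 mm from mandrel to socket, 80.9 mm to the fork tips. I'll move over the sleeve and check it with the wrist camera.

Emit:
play_rows(
  series=[41.8,-22.1,0,0,41.8,-22.1,0,0,41.8,-22.1,8,0,41.8,-22.1,8,0,41.8,-22.1,10,0,41.8,-22.1,10,0,41.8,-22.1,10,0,41.8,-22.1,10,0,41.8,-22.1,10,0,41.8,-22.1,10,-0.119],
  gripper=64,
)

```text
time: 1.1
tool_pos: [0.5404, -0.2586, 0.2273]
eef_rot: [-0.0, 0.973, 0.232, -0.0]
wrist_force: [0.3, 0.1, -0.1]
width: 0.0638
finger_force: 0.0
```

Emit:
play_rows(
  series=[0,0,10,0,0,0,0,0,0,0,0,0],
)

```text
time: 1.4
tool_pos: [0.5389, -0.2607, 0.2177]
eef_rot: [-0.0, 0.973, 0.231, -0.0]
wrist_force: [-0.6, -0.6, 0.7]
width: 0.0638
finger_force: 0.0
```

```bash
cat >> h.py <<'E'
from scipy.spatial.transform import Rotation as Ro
def to(x,y,yawdeg,z=None):
    "remaining shift in tool axes (mm), turn (rad) to a TCP target"
    o=manip.observe(); q=o["eef_rot"]; M=Ro.from_quat([*q[1:],q[0]]).as_matrix(); p=o["tool_pos"]
    d=M.T@(np.array([x,y,p[2] if z is None else z])-p)*1000
    yw=np.arctan2(M[1,0],M[0,0]); print("t",round(o["time"],2),"pos",np.round(p,4),"yaw",round(np.degrees(yw),2),"todo",np.round(d,1),"turn",round(-(np.radians(yawdeg)-yw),3),"F",np.round(o["wrist_force"],1),"w",round(o["width"],4),"grip",np.round(o["finger_force"],1),"down",np.round(M[:,2],4))
E
python3 - <<'E'
from h import *
c=manip.camera_info("wrist"); im=manip.capture("wrist"); cv2.imwrite("pics/w1.png",im[:,:,::-1]); np.save("w1.npy",c,allow_pickle=True)
to(.539,-.2605,26.8,.084)
for X in([.539,-.2605,.045],[.539+.083*np.cos(.468),-.2605+.083*np.sin(.468),.008]): print(proj("wrist",X,c))
E
```

```text
t 1.45 pos [ 0.5389 -0.2612  0.2181] yaw 26.71 todo [  0.5  -0.5 134.1] turn -0.002 F [-0.2 -0.5  0.5] w 0.0641 grip 0.0 down [-2.e-04 -0.e+00 -1.e+00]
[280.5259032  206.50759905]
[280.39050911 102.66038486]
```

View pics/w1.png

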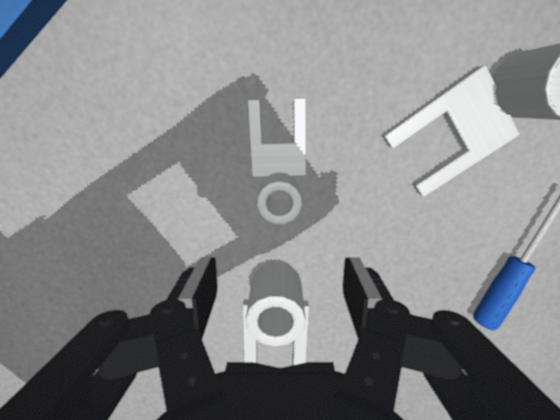

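The wrist view shows the small sleeve's ring at (279,203) and its prong tips at (254,100) and (300,99). That is within about 3 px of the prediction. The ring between the fingers at (275,322) is the bigger sleeve farther back. I'll measure from here and then descend.

Run:
```python
from h import *
c=np.load("w1.npy",allow_pickle=True).item()
im=cv2.imread("pics/w1.png",0)
r=im[165:240,240:320]; 
e=cv2.HoughCircles(cv2.resize(r,None,fx=4,fy=4,interpolation=cv2.INTER_CUBIC),cv2.HOUGH_GRADIENT,2,200,param1=100,param2=30,minRadius=70,maxRadius=110)
print(None if e is None else e[0][0]/4+[240,165,0])
b=ray("wrist",(279,203),.045,c); l=ray("wrist",(249,100),.008,c); rr=ray("wrist",(305,99),.008,c); f=(l+rr)/2
print(b,f,np.linalg.norm(f-b),np.linalg.norm(l-rr),np.degrees(np.arctan2(*(f-b)[::-1])),np.degrees(np.arctan2(*(rr-l)[::-1]))+90)
to(*b,26.8,.084)
```

```text
None
[ 0.54118489 -0.25796549] [ 0.61406359 -0.21924882] 0.08252444880428915 0.048612780957312175 27.979389120597983 27.7029295705182
t 1.45 pos [ 0.5389 -0.2612  0.2181] yaw 26.71 todo [  3.6  -1.8 134.1] turn -0.002 F [-0.2 -0.5  0.5] w 0.0641 grip 0.0 down [-2.e-04 -0.e+00 -1.e+00]
```

Emit:
play_rows(
  series=[2,-1,20,-0.015,0,0,25,0,0,0,25,0,0,0,25,0,0,0,20,0,0,0,12,0,0,0,6,0,0,0,0,0],
)

```text
time: 2.25
tool_pos: [0.5405, -0.259, 0.0849]
eef_rot: [-0.0, 0.971, 0.239, -0.0]
wrist_force: [-0.4, 0.7, -0.5]
width: 0.0638
finger_force: 0.0
```

Emit:
play_rows(
  series=[0,0,0,0,0,0,0,0,0,0,0,0,0,0,0,0,0,0,0,0,0,0,0,0,0,0,0,0,0,0,0,0],
  gripper=20,
  squeeze=50,
)

```text
time: 3.05
tool_pos: [0.5413, -0.2588, 0.0861]
eef_rot: [0.001, 0.971, 0.239, 0.001]
wrist_force: [-1.5, -0.2, 6.5]
width: 0.0356
finger_force: 50.3
```

Emit:
play_rows(
  series=[0,0,-5,0,0,0,-10,0,0,0,-20,0,0,0,-25,0,0,0,-25,0,0,0,-25,0,0,0,-15,0,0,0,-5,0,0,0,0,0,0,0,0,0],
)

```text
time: 4.05
tool_pos: [0.5405, -0.2583, 0.2144]
eef_rot: [-0.0, 0.971, 0.239, -0.0]
wrist_force: [0.3, 0.6, -1.1]
width: 0.0356
finger_force: 50.2
```

Run:
```python
from h import *
c=manip.camera_info("wrist"); im=manip.capture("wrist"); cv2.imwrite("pics/w2.png",im[:,:,::-1]); np.save("w2.npy",c,allow_pickle=True)
to(.554,.0395,-23.5)
o=manip.observe()["tool_pos"];x=np.array([np.cos(np.radians(27.7)),np.sin(np.radians(27.7))])
b=o[2]-.0855
for X in([*o[:2],b+.045],[*(o[:2]+.083*x),b+.008]): print(proj("wrist",X,c))
```

```text
t 4.1 pos [ 0.5403 -0.2582  0.2141] yaw 27.66 todo [ 1.503e+02 -2.574e+02  2.000e-01] turn 0.893 F [ 0.   0.1 -2.4] w 0.0358 grip 50.2 down [-1.2e-03  7.0e-04 -1.0e+00]
[281.25928637 303.04676111]
[281.04885513 100.39919636]
```

View pics/w2.png

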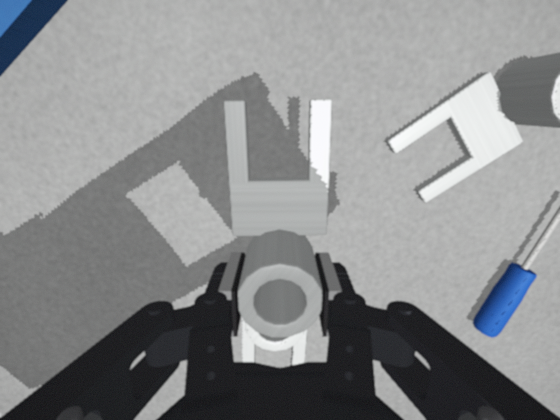

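The sleeve is held squarely: its ring is at (280,303) and the prong tips at row 100, mid column 277.5. That matches the projection for a centred grasp, turned about 0.7° in the grip. I'll carry it to a viewpoint beside the mandrel.

Emit:
play_rows(
  series=[3,-10,0,0,7,-24,0,0,10,-35,0,0,10,-35,0,0,10,-35,0,0,10,-35,0,0,9,-32,0,0,7,-25,0,0,4,-13,0,0,0,0,0,0],
)

```text
time: 5.1
tool_pos: [0.4888, -0.0083, 0.2146]
eef_rot: [-0.0, 0.971, 0.24, -0.0]
wrist_force: [-0.9, 0.1, -1.7]
width: 0.0357
finger_force: 50.3
```

Emit:
play_rows(
  series=[0,0,0,0.05,0,0,0,0.1,0,0,0,0.13,0,0,0,0.13,0,0,0,0.13,0,0,0,0.13,0,0,0,0.13,0,0,0,0.08,0,0,0,0.025,0,0,0,0],
)

```text
time: 6.1
tool_pos: [0.4896, -0.0105, 0.2147]
eef_rot: [0.0, 0.978, -0.209, -0.0]
wrist_force: [-0.0, 0.9, -1.2]
width: 0.0358
finger_force: 50.3
```

Emit:
play_rows(
  series=[0,0,0,0,0,0,0,0],
)

```text
time: 6.3
tool_pos: [0.4895, -0.01, 0.2149]
eef_rot: [0.0, 0.978, -0.209, -0.0]
wrist_force: [-0.6, 0.3, -1.7]
width: 0.0356
finger_force: 50.3
```

Run:
```python
from h import *
c=manip.camera_info("wrist"); im=manip.capture("wrist"); cv2.imwrite("pics/w3.png",cv2.resize(im[:,:,::-1],(784,588),interpolation=cv2.INTER_CUBIC)); np.save("w3.npy",c,allow_pickle=True)
to(.556,.042,-24.2)
for X in([.556,.042,.092],[.556,.042,.028],[.556+.057,.042-.0247,.028]): print(1.4*proj("wrist",X,c))
```

```text
t 6.35 pos [ 0.4895 -0.01    0.2149] yaw -24.13 todo [ 39.4 -74.6   0. ] turn 0.001 F [ 0.9 -1.3 -1.6] w 0.0358 grip 50.3 down [ 0.  0. -1.]
[230.7853796  240.93310683]
[268.74630949 219.16714947]
[257.39955612 107.60034344]
```

View pics/w3.png

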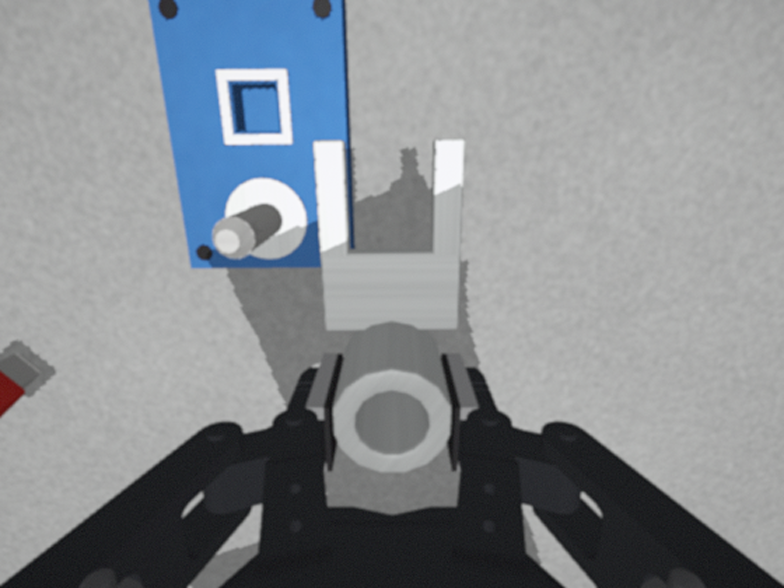

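The wrist view, at 1.4x scale, shows the mandrel tip at (229,239.5), its foot ring at (266,219) and the socket at (254,107). The held ring is at (391.5,420.5) and the fork is unchanged.

Run:
```python
from h import *
c=np.load("w3.npy",allow_pickle=True).item(); R=lambda p,z:ray("wrist",np.array(p)/1.4,z,c)
t=R((229,239.5),.092);f=R((266,219),.028);s=R((254,107),.028); print("top",t,"foot",f,"sock",s,np.linalg.norm(s-t),np.linalg.norm(s-f),np.degrees(np.arctan2(*(s-t)[::-1])),np.degrees(np.arctan2(*(s-f)[::-1])))
b=R((391.5,420.5),.2149-.0855+.045);k=R((389,141),.2149-.0855+.008);print("held",b,k,np.linalg.norm(k-b),np.degrees(np.arctan2(*(k-b)[::-1])))
to(*t,-24);to(*(manip.observe()["tool_pos"][:2]+t-b),-24)
```

```text
top [0.55691428 0.04240448] foot [0.55676472 0.0434614 ] sock [0.61404402 0.01887492] 0.0617854973203813 0.062333084075751555 -22.384899470121752 -23.230875530872886
held [ 0.49059101 -0.00982238] [ 0.56509454 -0.04227996] 0.08126666562130282 -23.540423736678434
t 6.35 pos [ 0.4895 -0.01    0.2149] yaw -24.13 todo [ 40.1 -75.4   0. ] turn -0.002 F [ 0.9 -1.3 -1.6] w 0.0358 grip 50.3 down [ 0.  0. -1.]
t 6.35 pos [ 0.4895 -0.01    0.2149] yaw -24.13 todo [ 39.2 -74.8   0. ] turn -0.002 F [ 0.9 -1.3 -1.6] w 0.0358 grip 50.3 down [ 0.  0. -1.]
```

Emit:
play_rows(
  series=[3.4,-5.1,0,0,6,-12,0,0,8,-16,0,0,8,-16,0,0,7,-13,0,0,5,-9,0,0,2,-4,0,0,0,0,0,0,0,0,0,0],
)

```text
time: 7.25
tool_pos: [0.5558, 0.0423, 0.2148]
eef_rot: [0.0, 0.978, -0.21, -0.0]
wrist_force: [0.2, 0.2, -1.3]
width: 0.0357
finger_force: 50.3
```

Emit:
play_rows(
  series=[0,0,10,0,0,0,12,0,0,0,8,0,0,0,4,0,0,0,3,0,0,0,2,0,0,0,2,0,0,0,2,0,0,0,0,0],
)

```text
time: 8.15
tool_pos: [0.5562, 0.0425, 0.1718]
eef_rot: [-0.0, 0.978, -0.21, -0.0]
wrist_force: [0.3, 0.2, -1.0]
width: 0.0356
finger_force: 50.3
```

Run:
```python
from h import *
to(.5568,.043,-24.1)
c=manip.camera_info("wrist"); im=manip.capture("wrist"); cv2.imwrite("pics/w4.png",cv2.resize(im[60:360,80:480,::-1],(800,600),interpolation=cv2.INTER_CUBIC)); np.save("w4.npy",c,allow_pickle=True)
```

```text
t 8.15 pos [0.5562 0.0425 0.1718] yaw -24.19 todo [ 0.3 -0.7 -0. ] turn -0.002 F [ 0.3  0.2 -1. ] w 0.0356 grip 50.3 down [-0.  0. -1.]
```

View pics/w4.png

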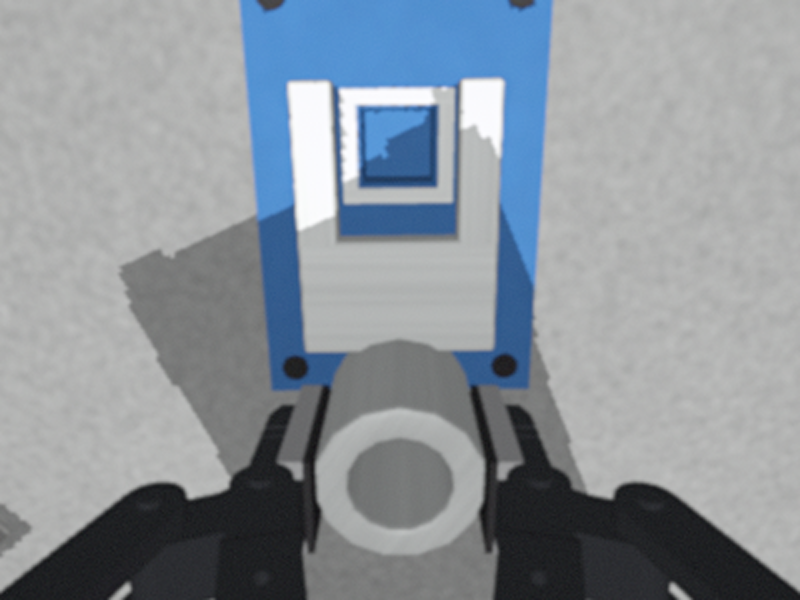

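The picture shows the sleeve in line with the fixture. The ring is at column 400, the fork's middle at 395.5, the socket at 397.5 and the base's middle at 400. There is no contact force, so I'll keep lowering in small steps.

Emit:
play_rows(
  series=[0,0,1.5,0,0,0,1.5,0,0,0,1.5,0,0,0,1.5,0,0,0,1,0,0,0,0,0],
)

```text
time: 8.8
tool_pos: [0.5561, 0.0425, 0.1647]
eef_rot: [0.0, 0.978, -0.21, -0.0]
wrist_force: [0.2, 0.4, -1.8]
width: 0.0359
finger_force: 50.3
```

Emit:
play_rows(
  series=[0,0,3,0,0,0,5,0,0,0,5,0,0,0,5,0,0,0,5,0,0,0,5,0,0,0,5,0,0,0,5,0,0,0,4,0,0,0,2,0],
)

```text
time: 9.8
tool_pos: [0.5561, 0.0424, 0.1204]
eef_rot: [0.0, 0.978, -0.21, -0.0]
wrist_force: [0.3, 0.1, -1.5]
width: 0.0353
finger_force: 50.3
```

Emit:
play_rows(
  series=[0,0,1.5,0,0,0,1.5,0,0,0,1,0,0,0,0,0,0,0,0,0],
)

```text
time: 10.3
tool_pos: [0.5563, 0.0425, 0.117]
eef_rot: [-0.0, 0.978, -0.21, 0.0]
wrist_force: [-0.4, 1.0, -1.9]
width: 0.0356
finger_force: 50.3
```

Emit:
play_rows(
  series=[0,0,1,0,0,0,1,0,0,0,0,0,0,0,0,0],
)

```text
time: 10.7
tool_pos: [0.5562, 0.0425, 0.1149]
eef_rot: [0.0, 0.978, -0.21, -0.0]
wrist_force: [-0.7, 0.2, -1.0]
width: 0.0354
finger_force: 50.3
```

Emit:
play_rows(
  series=[0,0,0.7,0,0,0,0.7,0,0,0,0,0,0,0,0,0],
)

```text
time: 11.1
tool_pos: [0.5563, 0.0425, 0.114]
eef_rot: [-0.0, 0.978, -0.21, 0.0]
wrist_force: [-3.0, 0.1, 10.5]
width: 0.0359
finger_force: 51.8
```

Contact came at TCP z 0.114, as expected for a seated sleeve. I'll release, rise and go to the key.

Emit:
play_rows(
  series=[0,0,0,0,0,0,0,0,0,0,0,0,0,0,0,0,0,0,-5,0,0,0,-15,0,0,0,-25,0,0,0,-30,0,0,0,-30,0,0,0,-15,0],
  gripper=62,
)

```text
time: 12.1
tool_pos: [0.5569, 0.0425, 0.2363]
eef_rot: [-0.0, 0.978, -0.209, 0.001]
wrist_force: [0.3, -0.1, -0.8]
width: 0.062
finger_force: 0.0
```

Emit:
play_rows(
  series=[-11,-19,0,0,-18,-31,0,0,-22,-38,0,0,-22,-38,0,0,-22,-38,0,0,-15,-24,0,0,-5,-8,0,0,0,0,0,-0.1,0,0,0,-0.13,0,0,0,-0.13],
)

```text
time: 13.1
tool_pos: [0.5316, 0.2679, 0.2337]
eef_rot: [0.0, 1.0, -0.028, -0.0]
wrist_force: [-0.0, -0.6, -0.1]
width: 0.0619
finger_force: 0.0
```

Emit:
play_rows(
  series=[0,0,0,-0.13,0,0,0,-0.13,0,0,0,-0.11,0,0,0,0,0,0,0,0,0,0,0,0],
)

```text
time: 13.7
tool_pos: [0.5317, 0.2681, 0.2336]
eef_rot: [0.0, 0.988, 0.152, 0.0]
wrist_force: [0.7, 0.8, -0.3]
width: 0.0619
finger_force: 0.0
```

Run:
```python
from h import *
c=manip.camera_info("wrist"); im=manip.capture("wrist"); cv2.imwrite("pics/w5.png",cv2.resize(im[:,:,::-1],(784,588),interpolation=cv2.INTER_CUBIC)); np.save("w5.npy",c,allow_pickle=True)
to(.532,.2685,17.7,.1)
print(1.4*proj("wrist",[.532,.2685,.06],c))
m=cv2.inRange(cv2.cvtColor(im,cv2.COLOR_RGB2HSV),(0,150,140),(8,255,255)); n,l,s,ce=cv2.connectedComponentsWithStats(m); i=1+np.argmax(s[1:,4]); pts=np.argwhere(l==i)[:,::-1].astype(np.float32); print(s[i],ce[i],cv2.minAreaRect(pts))
```

```text
t 13.75 pos [0.5317 0.2682 0.2336] yaw 17.5 todo [  0.4  -0.2 133.6] turn -0.003 F [-0.4 -0.7  0.8] w 0.0624 grip 0.0 down [ 0. -0. -1.]
[392.29619535 288.35982464]
[ 257  184   42   39 1591] [277.14833438 202.78881207] ((277.5, 203.0), (38.0, 41.0), 90.0)
```

View pics/w5.png

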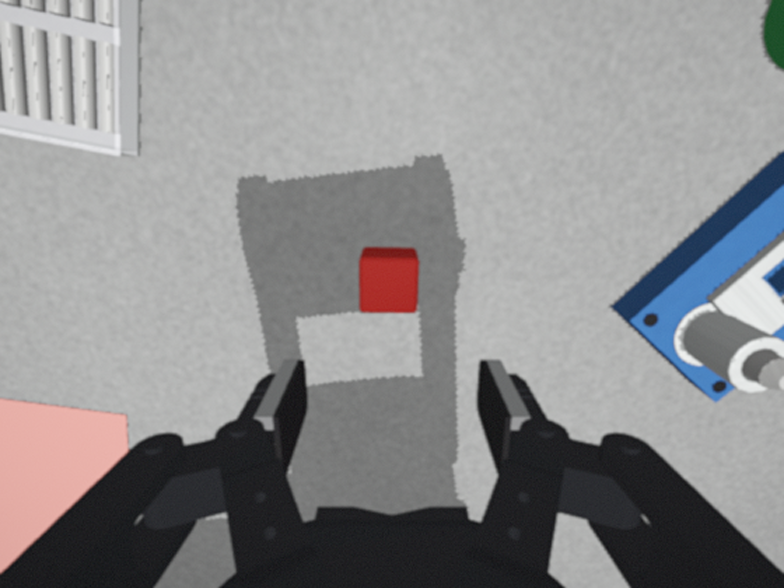

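The picture shows the key's top face at columns 360–418 and rows 258–312 (centre (389,285)), square to the gripper. It sits about 2 mm ahead and 2 mm to −y. The sleeve is seated on the mandrel at the right.

Emit:
play_rows(
  series=[2,-2,20,0,0,0,25,0,0,0,25,0,0,0,25,0,0,0,18,0,0,0,12,0,0,0,7,0,0,0,1,0,0,0,0,0],
)

```text
time: 14.65
tool_pos: [0.5332, 0.271, 0.101]
eef_rot: [-0.0, 0.988, 0.153, 0.0]
wrist_force: [0.7, 0.3, -0.9]
width: 0.0619
finger_force: 0.0
```

Emit:
play_rows(
  series=[0,0,0,0,0,0,0,0,0,0,0,0,0,0,0,0,0,0,0,0,0,0,0,0,0,0,0,0],
  gripper=20,
  squeeze=50,
)

```text
time: 15.35
tool_pos: [0.5333, 0.2711, 0.1014]
eef_rot: [-0.0, 0.988, 0.153, 0.001]
wrist_force: [-0.5, -0.6, 5.8]
width: 0.0353
finger_force: 49.3
```

Emit:
play_rows(
  series=[0,0,-5,0,0,0,-10,0,0,0,-20,0,0,0,-25,0,0,0,-25,0,0,0,-15,0,0,0,-5,0,0,0,0,0],
)

```text
time: 16.15
tool_pos: [0.5332, 0.271, 0.2065]
eef_rot: [-0.0, 0.988, 0.153, 0.001]
wrist_force: [0.3, -0.4, -1.7]
width: 0.0355
finger_force: 50.0
```

Run:
```python
from h import *
# viewpoint: socket 62,... tool at yaw -23.5 with socket at tool (+30,+70)
y=np.radians(-23.5);X=np.array([np.cos(y),np.sin(y)]);Y=np.array([np.sin(y),-np.cos(y)])
s=np.array([.6137,.0187]); v=s-.03*X+Y*-.075; print(v); to(*v,-23.5,.2)
```

```text
[0.61609438 0.09944198]
t 16.15 pos [0.5332 0.271  0.2065] yaw 17.64 todo [ 27.  188.6   6.5] turn 0.718 F [ 0.3 -0.4 -1.7] w 0.0355 grip 50.0 down [ 1.5e-03  6.0e-04 -1.0e+00]
```

Emit:
play_rows(
  series=[1,7,-5,0,3,18,-5,0,5,32,0,0,5,36,0,0,5,36,0,0,5,32,0,0,3,20,0,0,0,8,0,0,0,0,0,0.05,0,0,0,0.1],
)

```text
time: 17.15
tool_pos: [0.6154, 0.0986, 0.2148]
eef_rot: [-0.0, 0.997, 0.077, -0.001]
wrist_force: [-0.5, -0.7, -0.8]
width: 0.0355
finger_force: 50.0
```

Emit:
play_rows(
  series=[0,0,0,0.12,0,0,0,0.13,0,0,0,0.13,0,0,0,0.12,0,0,0,0.07,0,0,0,0,0,0,0,0,0,0,0,0],
)

```text
time: 17.95
tool_pos: [0.6157, 0.0991, 0.2153]
eef_rot: [0.0, 0.979, -0.204, -0.0]
wrist_force: [0.2, -0.5, -1.1]
width: 0.0354
finger_force: 49.9
```

Run:
```python
from h import *
c=manip.camera_info("wrist"); im=manip.capture("wrist"); cv2.imwrite("pics/w6.png",cv2.resize(im[:,:,::-1],(784,588),interpolation=cv2.INTER_CUBIC)); np.save("w6.npy",c,allow_pickle=True)
to(.6137,.0187,-23.5,.11)
o=manip.observe()["tool_pos"]
for X in([.6137,.0187,.028],[*o[:2],o[2]-.1012+.06]): print(1.4*proj("wrist",X,c))
```

```text
t 18.0 pos [0.6158 0.099  0.2153] yaw -23.53 todo [ 30.2  74.5 105.4] turn -0.0 F [-0.1  0.  -1.2] w 0.0352 grip 49.9 down [-3.e-04 -0.e+00 -1.e+00]
[514.63089499 234.0350376 ]
[393.60052733 421.34500036]
```

View pics/w6.png

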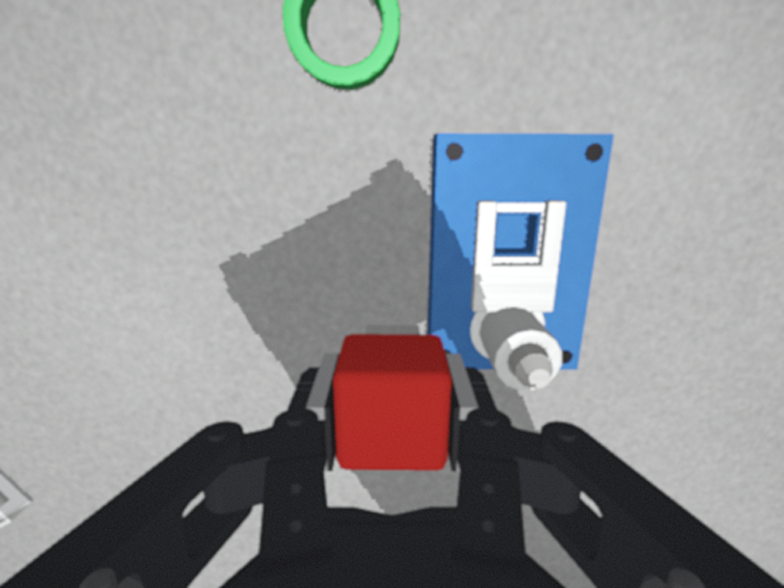

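The picture shows the fixture at the right with the sleeve seated and the fork straddling the socket. The socket hole spans roughly (495–542, 212–257), and the key is gripped with its top face around (392,417). I'll refine the hole with image code.

Run:
```python
from h import *
c=np.load("w6.npy",allow_pickle=True).item(); im=cv2.imread("pics/w6.png")
hsv=cv2.cvtColor(im,cv2.COLOR_BGR2HSV); x0,y0,x1,y1=475,195,565,275
m=cv2.inRange(hsv[y0:y1,x0:x1],(95,90,20),(125,255,255)); n,l,s,ce=cv2.connectedComponentsWithStats(m)
i=[k for k in range(1,n) if s[k,4]>200]
for k in i: print(s[k]+[x0,y0,0,0,0],ce[k]+[x0,y0])
k=l[234-y0,518-x0]; pts=np.argwhere(l==k)[:,::-1].astype(np.float32)+[x0,y0]
w=np.array([ray("wrist",p/1.4,.028,c) for p in pts])
r=cv2.minAreaRect((w*1000).astype(np.float32)); print(r)
R=lambda p,z:ray("wrist",np.array(p)/1.4,z,c)
a,b,d=R((436,134),.028),R((613,134),.028),R((578,368),.028)
print(np.linalg.norm(a-b),np.linalg.norm(b-d),np.degrees(np.arctan2(*(b-a)[::-1]))+90,np.degrees(np.arctan2(*(b-d)[::-1])))
X=(b-d)/np.linalg.norm(b-d);Y=np.array([X[1],-X[0]])
print("socket from base",b-X*.058-Y*.05)
h=np.median([R(p,.2153-.1012+.06) for p in((334,469),(449,469),(342,366),(446,366))],0); q=[R(p,.2153-.1012+.06) for p in((338,469),(448,469),(343,366),(447,366))];print("key",np.mean(q,0),np.linalg.norm(q[0]-q[1]),np.linalg.norm(q[0]-q[2]))
```

```text
[475 195  90  38 616] [515.71103896 199.        ]
[ 494  213   46   43 1819] [516.41561297 233.8851017 ]
((613.0728149414062, 17.707313537597656), (26.09630012512207, 25.889707565307617), 66.4923324584961)
0.1005815061494123 0.14903258444376838 -23.509521419257723 -23.3414522344384
socket from base [0.61266767 0.01817033]
key [0.61624011 0.0987016 ] 0.03527813753168795 0.037077506056128286
```

Emit:
play_rows(
  series=[2.5,5.5,0,0,5,12,0,0,6,16,0,0,6,16,0,0,5,14,0,0,3,8,0,0,2,4,0,0,0,0,0,0,0,0,0,0],
)

```text
time: 18.9
tool_pos: [0.6128, 0.0182, 0.2155]
eef_rot: [-0.0, 0.979, -0.205, 0.0]
wrist_force: [-0.2, 0.1, -0.8]
width: 0.0352
finger_force: 50.0
```

Emit:
play_rows(
  series=[0,0,8,0,0,0,15,0,0,0,18,0,0,0,15,0,0,0,10,0,0,0,6,0,0,0,3,0,0,0,0,0,0,0,0,0],
)

```text
time: 19.8
tool_pos: [0.613, 0.0179, 0.141]
eef_rot: [-0.0, 0.979, -0.205, 0.0]
wrist_force: [-0.5, 1.0, -1.9]
width: 0.0356
finger_force: 50.0
```

Run:
```python
from h import *
to(.6127,.018,-23.5,.11)
```

```text
t 19.8 pos [0.613  0.0179 0.141 ] yaw -23.62 todo [-0.3  0.1 31. ] turn -0.002 F [-0.5  1.  -1.9] w 0.0356 grip 50.0 down [ 7.e-04  0.e+00 -1.e+00]
```

Emit:
play_rows(
  series=[0,0,3,0,0,0,3,0,0,0,2,0,0,0,2,0,0,0,1.5,0,0,0,1.5,0,0,0,1.5,0,0,0,1.5,0,0,0,0,0],
)

```text
time: 20.7
tool_pos: [0.6129, 0.0179, 0.1244]
eef_rot: [-0.0, 0.979, -0.205, 0.0]
wrist_force: [0.8, 0.0, -1.4]
width: 0.0352
finger_force: 50.2
```

Emit:
play_rows(
  series=[0,0,1.5,0,0,0,1.5,0,0,0,1.5,0,0,0,1.5,0,0,0,0,0],
)

```text
time: 21.2
tool_pos: [0.6133, 0.0179, 0.1185]
eef_rot: [-0.0, 0.979, -0.205, 0.001]
wrist_force: [6.5, -2.3, -1.8]
width: 0.035
finger_force: 50.0
```

Emit:
play_rows(
  series=[0,0,1.5,0,0,0,1.5,0,0,0,1.5,0,0,0,1,0,0,0,0,0,0,0,0,0],
)

```text
time: 21.8
tool_pos: [0.6133, 0.0179, 0.113]
eef_rot: [-0.0, 0.979, -0.205, 0.001]
wrist_force: [5.5, -2.9, -2.2]
width: 0.0352
finger_force: 50.1
```

Emit:
play_rows(
  series=[0.4,0,0.7,0,0,0,0.7,0,0,0,0.3,0,0,0,0,0,0,0,0,0],
)

```text
time: 22.3
tool_pos: [0.6134, 0.0177, 0.1115]
eef_rot: [-0.0, 0.979, -0.205, 0.0]
wrist_force: [5.4, -1.6, 2.0]
width: 0.0352
finger_force: 50.7
```

Emit:
play_rows(
  series=[0,0,0.5,0,0,0,0.5,0,0,0,0,0,0,0,0,0],
)

```text
time: 22.7
tool_pos: [0.6134, 0.0177, 0.1113]
eef_rot: [-0.0, 0.979, -0.205, 0.001]
wrist_force: [0.3, -2.4, 18.3]
width: 0.0354
finger_force: 52.8
```

The key has bottomed at z 0.111, which is home. I'll release, retreat and check.

Emit:
play_rows(
  series=[0,0,0,0,0,0,0,0,0,0,0,0,0,0,0,0,0,0,-5,0,0,0,-15,0,0,0,-25,0,0,0,-30,0,0,0,-30,0,0,0,-15,0],
  gripper=62,
)

```text
time: 23.7
tool_pos: [0.614, 0.0178, 0.2342]
eef_rot: [-0.0, 0.979, -0.205, 0.002]
wrist_force: [-0.7, 0.8, 1.1]
width: 0.0621
finger_force: 0.0
```

Emit:
play_rows(
  series=[-10,-10,0,0,-15,-20,0,0,-15,-20,0,0,-10,-15,0,0,0,0,0,0,0,0,0,0,0,0,0,0],
)

```text
time: 24.4
tool_pos: [0.5934, 0.0969, 0.2302]
eef_rot: [0.0, 0.979, -0.205, -0.0]
wrist_force: [0.1, 0.1, -1.2]
width: 0.0622
finger_force: 0.0
```

Run:
```python
from h import *
to(0,0,0)
im=manip.capture("wrist")[:300,140:,::-1]; sc=manip.capture("scene")[190:270,240:340,::-1]
o=np.zeros((600,800,3),np.uint8); a=cv2.resize(im,(560,400)); o[:400,:560]=a; o[400:,:][:200,:250]=cv2.resize(sc,(250,200),interpolation=cv2.INTER_CUBIC)
cv2.imwrite("pics/w7.png",o)
c=manip.camera_info("wrist");s=560/420
for X in([.613,.0178,.07],[.613,.0178,.075],[.556,.0425,.073]): p=proj("wrist",X,c); print((p-[140,0])*s)
```

```text
t 24.4 pos [0.5934 0.0969 0.2302] yaw -23.62 todo [-5.048e+02  3.266e+02  1.000e-01] turn -0.412 F [ 0.1  0.1 -1.2] w 0.0622 grip 0.0 down [-2.e-04 -2.e-04 -1.e+00]
[301.81786291 198.00533178]
[304.26483164 199.19923636]
[294.46185388 302.56813459]
```

View pics/w7.png

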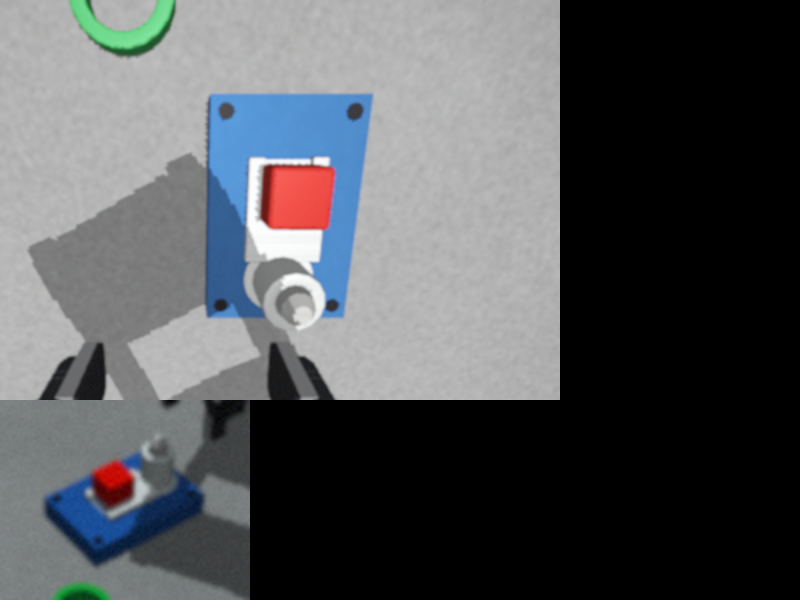

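The final picture shows the key head square over the socket with its top at (302,198), exactly where a fully home key should appear. The sleeve ring is at (294,302), flat on the base. The gripper is clear of everything, so I'm handing in.

```bash
python3 -c "
from workcell import manip
print(manip.close_job())"
```

```text
the job is handed in; nothing more can be done
None
```

The sleeve is seated flat on the mandrel with its fork around the socket, the key is fully home, and the job was handed in at about 24.5 s of the 67 s allowed; no verdict was returned.

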